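Load the vibratory finisher and set its clamp nut

ROBOT

A 6-joint arm with a two-finger parallel gripper is mounted at the origin on a cart in front of the work surface, level with it; the furniture and walls round the work are solid. World frame = base frame: x ahead of the robot, y to its left, z up, the work surface at z = 0. Lengths are in m, angles in rad, forces in N, time in s.
With the tool pointing down it reaches from about 0.35 to 0.875 m from the base axis. Payload 4.2 kg.
Tool frame: the origin (TCP) lies midway between the tips of the shut fingers; the grasp point (between the pads) lies 19 mm behind it; z points along the fingers, y is the line along which they close (so a half turn about z gives the same grasp; the last joint's range is limited). The gripper opens to 87 mm and grips with 3 to 60 N. Pads are 19 mm wide; open, the fingers measure 117 mm over their backs; the gripper's body (75 mm by 190 mm) begins 51 mm behind the grasp point.
Start: joints at [-1.067, 0.385, 0.008, 0, -1.194, -0.259], TCP at [0.151, -0.606, 0.223] pointing down, gripper open.
Joint ranges: [-3.14, 3.14], [-1.21, 2.06], [-1.07, 1.41], [-3.16, 2.05], [-2.99, -0.16], [-3.1, 3.1]. Speed limits (rad/s): [2.79, 2.79, 3.14, 3.14, 3.14, 3.14].

INTERFACE

Orientations are given as a unit quaternion [x, y, z, w].
In Python, from rig import * gives the robot as it stands. The module is installed in compiled form; this text tells all that it offers.
- The arm moves only by the tool step_arm, never from a script. Its argument "rows" is text: rows parted by semicolons, each of 7 numbers parted by spaces: the opening, from 0 (shut) to 1 (fully open), then the shift along the tool's x, y, z in mm, then the turn, a rotation vector about the tool's x, y, z in rad. In form: hand x y z wx wy wz; .... A call has 1 to 5 rows; each row shifts and turns the commanded pose from where the row before left it, along the tool's axes as they then stand; what a row does not reach is not made up. A row lasts 1/10 s, in which the tool goes at most 50 mm and 8.59 degrees, less where a joint would pass 70% of its speed; a pose out of reach is approached as far as the arm can. A call is refused whole if a number of a shift passes 50 or a number of a turn 0.15, either way. A call with a gripper value outside its range is refused whole. The fingers move at their own pace and stop on an object; "squeeze" is the grip in N (left out, the last holds). Time passes only in rows, so rows that do not move let the fingers close. It gives the time, the measured TCP pose, the force, the opening and the grip force at its end, in the units of the state.
- observe(): the state, without advancing time (a new reading comes with each control period).
- grab_frame(name): name is "scene" or "top" or "wrist"; returns a dict with "color" (480x640x3 uint8, red, green, blue), "K" (3x3 intrinsics, pixels), "eye" and "orientation" of the camera in the world. Camera axes: x right, y down, z forward; pixel columns grow to the right and rows downward; lengths in m; the calibration is good to about 2 mm. A picture is of the moment at which its call begins. There is no depth.
- finish_job(): hands the job in; it is judged then, once.
The state is a dict: "t": time; "q": joint angles; "qd": joint speeds; "effort": joint torques, N m; "position": TCP position; "tcp_rot": TCP orientation; "ft_force": force on the tool from outside, world axes, zero at the start; "ft_torque": the same for the moment, N m; "gripper_width": finger opening in m; "grasp_force": force on a finger pad.
Only numpy, scipy, OpenCV 4.12 (cv2) and the standard library are available. Lean on these libraries where they do the work, as an engineer would, in place of code of your own. Each camera call takes 0.05 s, during which the arm holds its last target. There are 200 camera calls.

TASK

Load the bench finisher: lift the loading tray by its orange handle so that all five brass ring blanks slide into the blue tub, and put the tray back down flat. Then screw the brass knurled nut down clockwise until it bottoms out, back it off a quarter turn so that the tub can shake freely, and finish still gripping the nut there, without letting go. Do not knock the other things on the table about.

Things in the scene. Friction and masses are not known exactly. Their poses are not given: they have to be found in the camera images.
- tumbler: Bench vibratory finisher, fixed; grey base plate 150 (its x) x 400 mm (its y). Origin: centre of its underside, on the table. In the middle an open blue tub; at +y the hinged loading tray; at y = -150 mm a stud with the brass knurled nut. A blue ear, 44 mm wide with its top 88 mm above the table, runs from the tub to under the nut.
- tub_floor (a point): Centre of the blue tub's inner floor, 30 mm above the table. The tub is 130 (x) x 116 (y) mm outside with 4 mm walls; its rim is 88 mm above the table.
- tray_hinge (a point): Middle of the tray's hinge pin, which runs along the machine's x at y = 64 mm, z = 100 mm, just outside the tub's +y rim.
- tray_handle (a point): Middle of the tray's orange handle bar: round, 10 mm thick, 80 mm long, parallel to the hinge pin, with an 8 mm rod at each end to the tray. It lies 170 mm out from the pin and, tray flat, 6 mm above it (106 mm above the table). 45 mm of open space between bar and tray's end wall; only the table below. The bar can turn in a light pinch as the tray swings.
- tray (a joint): Tilt of the aluminium loading tray, rad: 0 = flat on its rest, growing as the handle is lifted over towards the tub; stop at 1.4. Floor 98 x 137 mm, walls 24 mm high on three sides, open over the tub. About 150 g, swings lightly, falls back when let go. The blanks slide off when it is steep (about 1.2).
- nut_grip (a point): Centre of the grip of the brass knurled nut, on its vertical axis: nut 40 mm in diameter, 30 mm high; the point is 17 mm above its underside, 14 mm below its top, and about 126 mm above the table when the nut is home. A 12 mm stud sticks out up to 152 mm above the table. Below the nut is only a 28 mm wide spacer, 20 mm high, then the blue ear.
- nut_mark (a point): White line on the top of the nut, 16 mm from its axis; it shows how far the nut has been turned.
- nut (a joint): Angle of the knurled nut in rad on its thread (already started on the stud): grows as it is turned clockwise seen from above, which screws it down by 6 mm a turn; it bottoms out hard on its spacer at 3.5. It starts between 0.7 and 1.5 and stays wherever it is left (about 0.06 Nm of friction).
- polish_pot: Bystander: red and white round pot on the dark mat, 58 mm across, 50 mm high; origin under its centre.
- flux_dropper: Bystander: brown dropper bottle, 33 mm across, 102 mm high; origin under its centre.
- masking_tape: Bystander: the roll of tape lying flat between the finisher and the keyboard, 98 mm across, 25 mm high; origin under its centre.
- blank0_center (a point): Centre of one of the five loose brass ring blanks (25 mm outside, 14 mm hole, 16 mm high, about 40 g) that lie on the loading tray.
- blank1_center (a point): Centre of one of the five loose brass ring blanks (25 mm outside, 14 mm hole, 16 mm high, about 40 g) that lie on the loading tray.
- blank2_center (a point): Centre of one of the five loose brass ring blanks (25 mm outside, 14 mm hole, 16 mm high, about 40 g) that lie on the loading tray.
- blank3_center (a point): Centre of one of the five loose brass ring blanks (25 mm outside, 14 mm hole, 16 mm high, about 40 g) that lie on the loading tray.
- blank4_center (a point): Centre of one of the five loose brass ring blanks (25 mm outside, 14 mm hole, 16 mm high, about 40 g) that lie on the loading tray.

How it is judged:
By the outcome, as a careful person would: the job done as asked, in the order asked, and still so for the second after the job is handed in, while the arm keeps its last pose, push and grip.
It also fails if it takes over 67 s, if anything falls off the work surface, if the arm or the gripper's body presses on something with over 40 N, if the wrist force passes 120 N, or if a joint passes its speed limit or range.

## Working session

There is one attempt and no reset: what is moved stays moved. The work goes in short steps, Python scripts to look and compute and a tool call to move; the robot and the scene stay as the last step left them, time stands still between calls to the robot, and variables do not carry over. Pictures are saved under pics/ and viewed, at most 10 in all, crops included, and the job is handed in when it is done.

Besides the shell and the picture viewer there is one more tool, called after "Call:" by a JSON object that holds its "fn" and its "kwargs", one argument or row to a line. step_arm: Moves the arm, as the interface text tells. Its arguments: {"type":"object","properties":{"rows":{"type":"string"},"squeeze":{"type":"number"}},"required":["rows"]}

```bash
mkdir -p pics; cat > h.py <<'E'
from rig import *
import numpy as np, cv2
from scipy.spatial.transform import Rotation as R
def snap(n,f=None):
    d=grab_frame(n)
    if f: cv2.imwrite('pics/'+f,d['color'][:,:,::-1])
    return d
def ray(d,u,v):
    r=R.from_quat(d['orientation']).as_matrix() if np.size(d['orientation'])==4 else np.array(d['orientation'])
    k=np.linalg.inv(d['K'])@np.array([u,v,1.])
    return np.array(d['eye']),r@k
def onz(d,u,v,z):
    e,k=ray(d,u,v); return e+k*(z-e[2])/k[2]
def proj(d,p):
    r=R.from_quat(d['orientation']).as_matrix() if np.size(d['orientation'])==4 else np.array(d['orientation'])
    c=d['K']@(r.T@(np.array(p)-d['eye'])); return c[:2]/c[2]
E
python3 - <<'E'
from h import *
for n in('scene','top'):
    d=snap(n,n+'0.png'); print(n,d['K'],d['eye'],d['orientation'])
s=observe(); print(s)
E
```

```text
scene [[485.04449493   0.         329.56506433]
 [  0.         485.04449493 238.41212003]
 [  0.           0.           1.        ]] [0.10286797 0.79073194 0.70432174] [-0.25907196  0.8363192  -0.46325858  0.13727128]
top [[468.91114988   0.         332.61263092]
 [  0.         468.91114988 238.22252171]
 [  0.           0.           1.        ]] [ 0.46503043 -0.00274174  1.37390434] [-0.70196979  0.70953998 -0.04538416  0.04161386]
{'t': 0.1, 'q': array([-1.06738754e+00,  3.85483441e-01,  6.79566387e-03, -4.31689393e-04,
       -1.19400577e+00, -2.58576025e-01]), 'qd': array([ 6.06421033e-05, -1.58902495e-03,  4.30649067e-03,  1.60081258e-03,
       -2.37169048e-03, -2.94550909e-04]), 'effort': array([-6.74175462e-04, -3.91689456e+01,  1.87935734e+01,  4.23194960e+00,
        1.34578737e-02, -7.29114254e-05]), 'position': array([ 0.15137287, -0.60585069,  0.22158018]), 'tcp_rot': array([-1.22031791e-01,  9.92525719e-01,  9.55194123e-04, -1.66491461e-04]), 'ft_force': array([-0.41239117, -0.21382427,  0.55346808]), 'ft_torque': array([-0.01643147,  0.03596091, -0.01829937]), 'grasp_force': 0.0, 'gripper_width': 0.08714795730610234}
```

View pics/scene0.png

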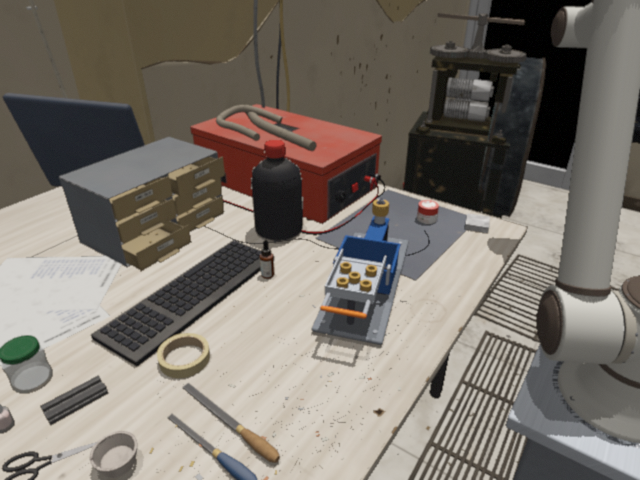

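View pics/top0.png

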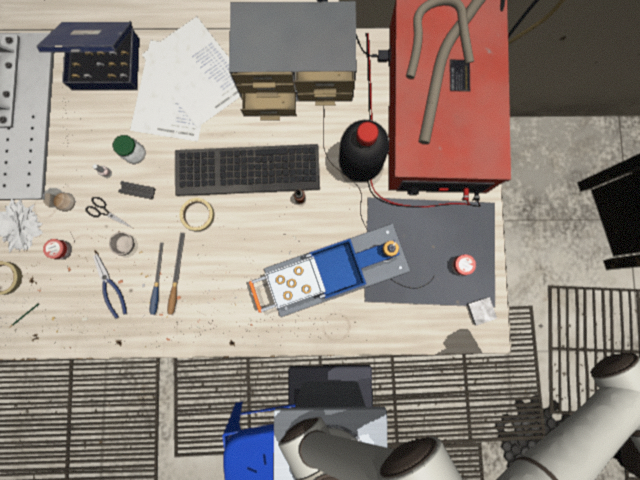

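The top view shows the handle at about (255,297), the tray with five blanks around (295,282), the tub at (345,268), and the nut at (390,247). The pot is at (465,264), the bottle at (299,197) and the tape at (197,214). Nothing stands between the arm and the machine.

```bash
python3 - <<'E'
from h import *
dt=snap('top');ds=snap('scene')
def mask(d,lo,hi,box):
    h=cv2.cvtColor(d['color'],cv2.COLOR_RGB2HSV); m=cv2.inRange(h,lo,hi); z=np.zeros_like(m); x0,y0,x1,y1=box; z[y0:y1,x0:x1]=m[y0:y1,x0:x1]
    n,l,s,c=cv2.connectedComponentsWithStats(z); i=1+np.argmax(s[1:,4]); 
    ys,xs=np.where(l==i); r=cv2.minAreaRect(np.c_[xs,ys].astype(np.float32)); return r,s[i]
rt,a=mask(dt,(5,170,120),(18,255,255),(235,270,280,325)); rs,b=mask(ds,(5,170,120),(18,255,255),(300,290,390,330))
print(rt,a,rs,b)
def tri(p,q):
    e1,k1=ray(dt,*p);e2,k2=ray(ds,*q);A=np.c_[k1,-k2];s=np.linalg.lstsq(A,e2-e1,rcond=None)[0];return (e1+k1*s[0]+e2+k2*s[1])/2, np.linalg.norm(e1+k1*s[0]-e2-k2*s[1])
H=onz(dt,*rt[0],.106);print('handle',H,tri(rt[0],rs[0]))
nt,a=mask(dt,(12,90,90),(28,255,255),(375,232,405,262)); ns,b=mask(ds,(12,90,90),(28,255,255),(365,195,395,220))
print(nt,a,ns,b); N=onz(dt,*nt[0],.145); print('nut',N,tri(nt[0],ns[0]))
v=(H-N)[:2]; print('dist(expect .384)',np.linalg.norm(v),'machine y dir deg from +y',np.degrees(np.arctan2(-v[0],v[1])))
c=dt['color'][225:270,368:413]; s=ds['color'][185:230,358:403]
cv2.imwrite('pics/nut.png',cv2.resize(np.hstack([c,s]),None,fx=8,fy=8,interpolation=2)[:,:,::-1])
E
```

```text
((254.9500274658203, 295.85003662109375), (29.4091796875, 2.5298216342926025), 71.56504821777344) [250 282  11  29  67] ((343.1131896972656, 310.896240234375), (44.904972076416016, 5.037219524383545), 10.619654655456543) [321 307  45  11 193]
handle [0.46834372 0.1995928  0.106     ] (array([0.46713343, 0.19874815, 0.10721449]), np.float64(0.002734620834986963))
((390.5, 248.0), (14.0, 15.0), 90.0) [383 241  16  15 134] ((379.67327880859375, 207.767333984375), (16.418113708496094, 16.51761817932129), 5.710593223571777) [372 199  17  18 177]
nut [ 0.58949988 -0.1624176   0.145     ] (array([ 0.59151026, -0.16507186,  0.12473021]), np.float64(9.460266954278294e-05))
dist(expect .384) 0.38174644078692266 machine y dir deg from +y 18.50415331510203
```

View pics/nut.png

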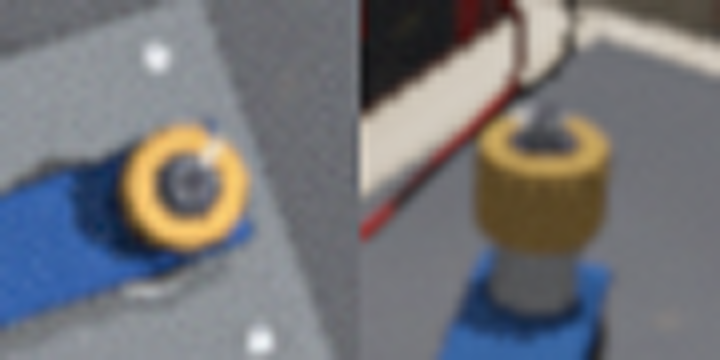

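The left half of the crop shows the nut at top-view pixel (391,248), with its white mark at about (394,244), up and to the right. The right half shows the nut standing above its spacer. The distances agree: I measured 382 mm from handle to nut against 384 expected, and the heights match. Next I move above the handle.

Call:
{"fn": "step_arm", "kwargs": {
  "rows": "0.4 -33 30 -2 0 0 0;0.4 -33 30 -2 0 0 0;0.4 -33 30 -2 0 0 0;0.4 -33 30 -2 0 0 0;0.4 -33 30 -2 0 0 0",
  "squeeze": 10
}}

```text
t: 0.7
position: [0.2758, -0.4192, 0.2325]
tcp_rot: [-0.122, 0.993, 0.0, 0.0]
ft_force: [0.7, -0.2, 0.2]
gripper_width: 0.0545
grasp_force: 0.0
```

Call:
{"fn": "step_arm", "kwargs": {
  "rows": "0.4 -33 30 -2 0 0 0;0.4 -33 30 -2 0 0 0;0.4 -33 30 -2 0 0 0;0.4 -33 30 -2 0 0 0;0.4 -33 30 -2 0 0 0"
}}

```text
t: 1.2
position: [0.3995, -0.2336, 0.2428]
tcp_rot: [-0.122, 0.993, -0.0, 0.0]
ft_force: [2.0, -0.6, -0.3]
gripper_width: 0.0354
grasp_force: 0.0
```

Call:
{"fn": "step_arm", "kwargs": {
  "rows": "0.4 -27 34 0 0 0 0;0.4 -16 42 0 0 0 0;0.4 -16 42 0 0 0 0;0.4 -16 42 0 0 0 0;0.4 -16 42 0 0 0 0"
}}

```text
t: 1.7
position: [0.438, -0.0154, 0.2427]
tcp_rot: [-0.122, 0.993, 0.0, 0.0]
ft_force: [1.1, -0.2, -0.1]
gripper_width: 0.0351
grasp_force: 0.0
```

Call:
{"fn": "step_arm", "kwargs": {
  "rows": "0.4 -16 42 0 0 0 0;0.4 -16 42 0 0 0 0;0.4 -16 42 0 0 0 0;0.4 0 0 0 0 0 -0.08;0.4 0 0 0 0 0 0"
}}

```text
t: 2.2
position: [0.4541, 0.1178, 0.2422]
tcp_rot: [-0.163, 0.987, -0.0, -0.0]
ft_force: [-0.9, -0.2, -0.5]
gripper_width: 0.0349
grasp_force: 0.0
```

```bash
cat > look.py <<'E'
from h import *
import sys
s=observe(); Rt=R.from_quat(s['tcp_rot']).as_matrix()
print(s['t'],s['position'].round(4),s['q'].round(3),'ydeg',np.degrees(np.arctan2(Rt[1,1],Rt[0,1])).round(1),'z',Rt[:,2].round(3),'F',s['ft_force'].round(2),'T',s['ft_torque'].round(3),s['gripper_width'].round(4),s['grasp_force'].round(1))
for a in sys.argv[1:]:
    n,f=a.split('='); d=snap(n,f)
E
python3 - <<'E'
from h import *
exec(open('look.py').read())
d=snap('wrist','w1.png')
h=cv2.cvtColor(d['color'],cv2.COLOR_RGB2HSV); m=cv2.inRange(h,(5,170,100),(18,255,255))
n,l,st,c=cv2.connectedComponentsWithStats(m); i=1+np.argmax(st[1:,4]); ys,xs=np.where(l==i)
r=cv2.minAreaRect(np.c_[xs,ys].astype(np.float32)); b=cv2.boxPoints(r); print(r,st[i])
P=np.array([onz(d,*q,.106) for q in b]); C=P.mean(0); print('handle',C)
e=sorted([(P[0]-P[1]),(P[1]-P[2])],key=lambda v:np.linalg.norm(v))[1]; print('len',np.linalg.norm(e),'bar deg',np.degrees(np.arctan2(e[1],e[0])))
print('delta tool mm',1000*Rt.T@(C-s['position']))
E
```

```text
Traceback (most recent call last):
AttributeError: 'float' object has no attribute 'round'
```

```bash
sed -i "s/s\['gripper_width'\].round(4),s\['grasp_force'\].round(1)/round(s['gripper_width'],4),round(s['grasp_force'],1)/" look.py
python3 - <<'E'
from h import *
import sys; sys.argv=['x']
exec(open('look.py').read())
d=snap('wrist','w1.png')
h=cv2.cvtColor(d['color'],cv2.COLOR_RGB2HSV); m=cv2.inRange(h,(5,170,100),(18,255,255))
n,l,st,c=cv2.connectedComponentsWithStats(m); i=1+np.argmax(st[1:,4]); ys,xs=np.where(l==i)
r=cv2.minAreaRect(np.c_[xs,ys].astype(np.float32)); b=cv2.boxPoints(r); print(r,st[i])
P=np.array([onz(d,*q,.106) for q in b]); C=P.mean(0); print('handle',C)
e=sorted([(P[0]-P[1]),(P[1]-P[2])],key=lambda v:np.linalg.norm(v))[1]; print('len',np.linalg.norm(e),'bar deg',np.degrees(np.arctan2(e[1],e[0])))
print('delta tool mm',1000*Rt.T@(C-s['position']))
E
```

```text
2.2 [0.4541 0.1178 0.2422] [ 0.601  0.101 -0.324 -0.    -1.147 -1.845] ydeg 108.7 z [-0.001 -0.    -1.   ] F [-0.92 -0.2  -0.53] T [-0.038  0.029 -0.028] 0.0349 0.0
((394.90264892578125, 276.3879089355469), (10.185476303100586, 75.30602264404297), 4.014175891876221) [388 239  15  76 699]
handle [0.47676736 0.20086572 0.106     ]
len 0.07327495583721433 bar deg 18.471194777425733
delta tool mm [-48.33475604  71.41411243 136.15494943]
```

View pics/w1.png

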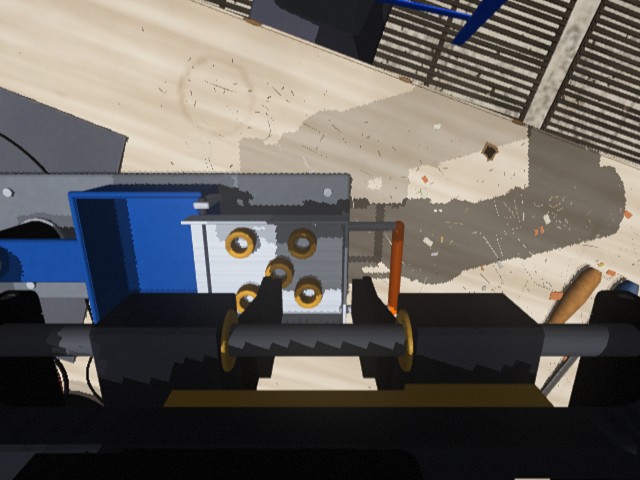

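The wrist view shows the handle bar at about column 395, rows 222–315, partly hidden by a finger. The five blanks are on the tray. Across the bar, this agrees with the top and scene estimate to 2 mm. Next I move over the bar, go down and pinch.

Call:
{"fn": "step_arm", "kwargs": {
  "rows": "0.4 -20 37 0 0 0 0;0.4 -19 37 0 0 0 0;0.4 0 0 45 0 0 0;0.4 0 0 45 0 0 0;0.4 0 0 35 0 0 0"
}}

```text
t: 2.75
position: [0.4668, 0.1977, 0.1155]
tcp_rot: [-0.16, 0.987, -0.0, -0.001]
ft_force: [0.4, 0.2, 0.0]
gripper_width: 0.035
grasp_force: 0.0
```

Call:
{"fn": "step_arm", "kwargs": {
  "rows": "0.4 0 0 17 0 0 0;0.4 0 0 10 0 0 0;0.4 0 0 0 0 0 0"
}}

```text
t: 3.05
position: [0.4674, 0.198, 0.0897]
tcp_rot: [-0.161, 0.987, -0.001, -0.001]
ft_force: [0.9, -0.1, 0.5]
gripper_width: 0.0347
grasp_force: 0.0
```

```bash
python3 look.py wrist=w2.png
```

```text
3.05 [0.4674 0.198  0.0897] [ 0.721  0.332 -0.453 -0.    -0.787 -1.969] ydeg 108.5 z [-0.002 -0.001 -1.   ] F [ 0.92 -0.14  0.49] T [ 0.043  0.064 -0.008] 0.0347 0.0
```

View pics/w2.png

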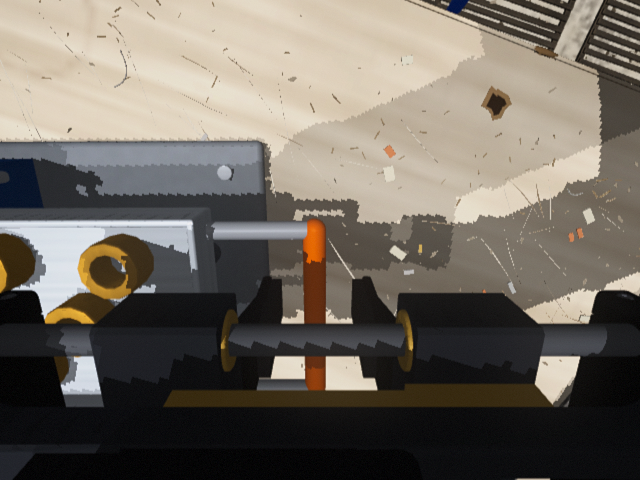

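The bar is between the fingers, at about column 315, so I close on it.

Call:
{"fn": "step_arm", "kwargs": {
  "rows": "0 0 0 0 0 0 0;0 0 0 0 0 0 0;0 0 0 0 0 0 0;0 0 0 0 0 0 0",
  "squeeze": 10
}}

```text
t: 3.5
position: [0.4682, 0.1982, 0.0913]
tcp_rot: [-0.162, 0.987, -0.001, 0.0]
ft_force: [10.9, -15.0, -0.0]
gripper_width: 0.0107
grasp_force: 9.0
```

```bash
python3 look.py
```

```text
3.5 [0.4682 0.1982 0.0913] [ 0.722  0.33  -0.452  0.003 -0.788 -1.968] ydeg 108.7 z [ 0.001 -0.002 -1.   ] F [ 10.94 -15.04  -0.04] T [-4.498 -3.022  0.027] 0.0107 9.0
```

Call:
{"fn": "step_arm", "kwargs": {
  "rows": "0 0 -2 0 0 0 0;0 0 0 0 0 0 0"
}}

```text
t: 3.7
position: [0.4686, 0.1974, 0.0912]
tcp_rot: [-0.162, 0.987, 0.0, 0.0]
ft_force: [-0.6, -0.1, 3.4]
gripper_width: 0.0097
grasp_force: 10.0
```

Call:
{"fn": "step_arm", "kwargs": {
  "rows": "0 0 0 0 0 0 0;0 0 0 0 0 0 0"
}}

```text
t: 3.9
position: [0.4686, 0.1975, 0.0912]
tcp_rot: [-0.162, 0.987, 0.0, 0.0]
ft_force: [-1.3, -1.0, 5.5]
gripper_width: 0.0097
grasp_force: 10.0
```

```bash
python3 look.py
```

```text
3.9 [0.4686 0.1975 0.0912] [ 7.190e-01  3.300e-01 -4.520e-01  1.000e-03 -7.880e-01 -1.965e+00] ydeg 108.6 z [ 0.001  0.    -1.   ] F [-1.27 -1.03  5.48] T [-0.324  0.244 -0.001] 0.0097 10.0
```

Call:
{"fn": "step_arm", "kwargs": {
  "rows": "0 0 -1 -8.5 0 0 0;0 0 -1 -8.5 0 0 0;0 0 -1.3 -8.5 0 0 0;0 0 -1.5 -8.3 0 0 0;0 0 -2.3 -8.2 0 0 0"
}}

```text
t: 4.4
position: [0.4706, 0.1912, 0.1334]
tcp_rot: [-0.162, 0.987, 0.001, 0.0]
ft_force: [-1.5, 5.4, -1.1]
gripper_width: 0.0093
grasp_force: 10.0
```

Call:
{"fn": "step_arm", "kwargs": {
  "rows": "0 0 -2.5 -8 0 0 0;0 0 -6.4 -15.7 0 0 0;0 0 -7.9 -15.1 0 0 0;0 0 0 0 0 0 0"
}}

```text
t: 4.8
position: [0.4762, 0.1751, 0.174]
tcp_rot: [-0.161, 0.987, 0.001, 0.001]
ft_force: [-4.5, 6.9, 3.1]
gripper_width: 0.0097
grasp_force: 10.0
```

```bash
python3 look.py scene=s2.png
```

```text
4.8 [0.4762 0.1751 0.174 ] [ 6.720e-01  2.270e-01 -3.500e-01 -1.000e-03 -9.900e-01 -1.918e+00] ydeg 108.6 z [ 0.002  0.003 -1.   ] F [-4.5   6.87  3.13] T [2.163 1.233 0.022] 0.0097 10.0
```

View pics/s2.png

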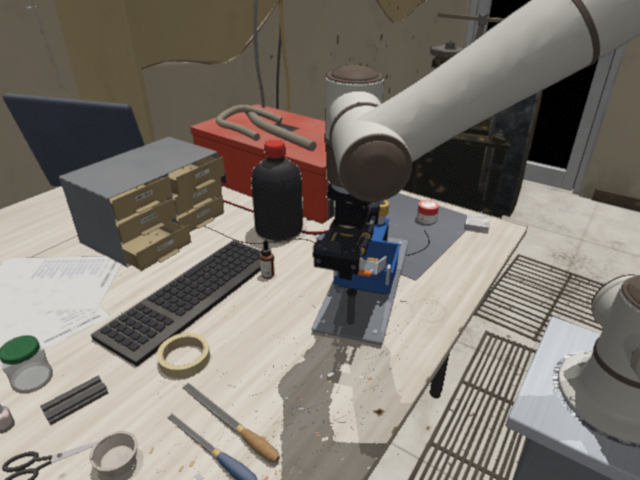

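The tray is following, with the handle held and about 0.5 rad of tilt. I continue along the arc, slower towards the top.

Call:
{"fn": "step_arm", "kwargs": {
  "rows": "0 0 -8.5 -14 0 0 0;0 0 -10.5 -13.2 0 0 0;0 0 -12 -12 0 0 0;0 0 -6.3 -5.6 0 0 0;0 0 -6.5 -5.2 0 0 0"
}}

```text
t: 5.35
position: [0.4902, 0.134, 0.224]
tcp_rot: [-0.162, 0.987, 0.001, 0.002]
ft_force: [-4.3, 5.4, 6.4]
gripper_width: 0.0097
grasp_force: 10.0
```

Call:
{"fn": "step_arm", "kwargs": {
  "rows": "0 0 -7 -4.8 0 0 0;0 0 -7.2 -4.6 0 0 0;0 0 -7.4 -4.1 0 0 0;0 0 -7.6 -3.8 0 0 0;0 0 0 0 0 0 0"
}}

```text
t: 5.85
position: [0.5, 0.1051, 0.2414]
tcp_rot: [-0.162, 0.987, 0.0, 0.002]
ft_force: [-2.8, 4.8, 8.4]
gripper_width: 0.0096
grasp_force: 10.0
```

```bash
python3 look.py
```

```text
5.85 [0.5    0.1051 0.2414] [ 5.260e-01  1.740e-01 -2.390e-01  1.000e-03 -1.154e+00 -1.772e+00] ydeg 108.6 z [ 0.003  0.001 -1.   ] F [-2.8   4.78  8.45] T [1.227 0.862 0.004] 0.0096 10.0
```

Call:
{"fn": "step_arm", "kwargs": {
  "rows": "0 0 -7.9 -3.8 0 0 0;0 0 -8 -3 0 0 0;0 0 -8.1 -2.4 0 0 0;0 0 -8.2 -2 0 0 0;0 0 0 0 0 0 0"
}}

```text
t: 6.35
position: [0.5105, 0.0738, 0.252]
tcp_rot: [-0.161, 0.987, -0.0, 0.002]
ft_force: [-0.7, 2.7, 6.8]
gripper_width: 0.0093
grasp_force: 10.0
```

Call:
{"fn": "step_arm", "kwargs": {
  "rows": "0 0 0 0 0 0 0;0 0 0 0 0 0 0;0 0 0 0 0 0 0"
}}

```text
t: 6.65
position: [0.5103, 0.0744, 0.2519]
tcp_rot: [-0.162, 0.987, -0.0, 0.002]
ft_force: [-0.9, 1.8, 5.3]
gripper_width: 0.0098
grasp_force: 10.0
```

```bash
python3 - <<'E'
from h import *
import sys; sys.argv=['x']
exec(open('look.py').read())
t=snap('top')['color'][200:330,240:420]; w=snap('wrist')['color']; sc=snap('scene')['color'][180:360,290:440]
a=cv2.resize(t,(415,300)); b=cv2.resize(w,(385,289)); c=cv2.resize(sc,(360,300),interpolation=2)
o=np.zeros((600,800,3),np.uint8); o[:300,:415]=a; o[:289,415:]=b; o[300:,:360]=c
cv2.imwrite('pics/c3.png',o[:,:,::-1])
E
```

```text
6.65 [0.5103 0.0744 0.2519] [ 0.461  0.175 -0.211  0.002 -1.182 -1.707] ydeg 108.6 z [ 0.003 -0.    -1.   ] F [-0.91  1.82  5.33] T [0.578 0.056 0.037] 0.0098 10.0
```

View pics/c3.png

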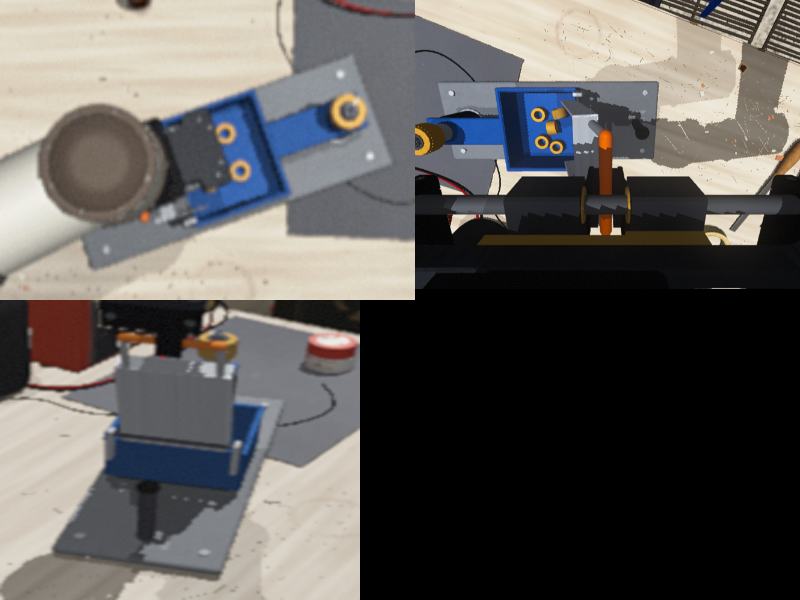

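The wrist view, at the top right of the composite, shows five blanks in the tub around (537–560, 112–147), and the tray is empty. I swing the tray back down along the same arc.

Call:
{"fn": "step_arm", "kwargs": {
  "rows": "0 0 16.3 4.4 0 0 0;0 0 15.9 6.8 0 0 0;0 0 15 7.9 0 0 0;0 0 14.2 9.4 0 0 0;0 0 12.8 10.8 0 0 0"
}}

```text
t: 7.3
position: [0.4858, 0.1456, 0.2103]
tcp_rot: [-0.162, 0.987, -0.0, 0.0]
ft_force: [2.1, 0.1, 0.2]
gripper_width: 0.0098
grasp_force: 10.0
```

Call:
{"fn": "step_arm", "kwargs": {
  "rows": "0 0 12 12 0 0 0;0 0 10.5 13.2 0 0 0;0 0 8.5 14 0 0 0;0 0 7.9 15.1 0 0 0;0 0 6.4 15.7 0 0 0"
}}

```text
t: 7.8
position: [0.471, 0.1888, 0.1393]
tcp_rot: [-0.162, 0.987, -0.0, -0.0]
ft_force: [2.6, 0.3, 0.2]
gripper_width: 0.0092
grasp_force: 10.0
```

Call:
{"fn": "step_arm", "kwargs": {
  "rows": "0 0 4.8 16.2 0 0 0;0 0 2.8 16.8 0 0 0;0 0 1 8.5 0 0 0;0 0 1 6.5 0 0 0;0 0 0 2 0 0 0"
}}

```text
t: 8.3
position: [0.4681, 0.1972, 0.0899]
tcp_rot: [-0.162, 0.987, -0.0, -0.0]
ft_force: [0.2, 1.4, 3.8]
gripper_width: 0.0095
grasp_force: 10.0
```

Call:
{"fn": "step_arm", "kwargs": {
  "rows": "0 0 0 0 0 0 0;0 0 0 0 0 0 0"
}}

```text
t: 8.5
position: [0.4681, 0.1972, 0.0908]
tcp_rot: [-0.161, 0.987, 0.0, -0.0]
ft_force: [-0.2, 1.9, -0.5]
gripper_width: 0.0093
grasp_force: 10.0
```

The tray is down flat, so I release, lift and go over the nut while turning the tool for a long clockwise stroke.

Call:
{"fn": "step_arm", "kwargs": {
  "rows": "0.4 0 0 0 0 0 0;0.4 0 0 0 0 0 0;0.4 0 0 0 0 0 0;0.4 0 0 -20 0 0 0;0.4 0 0 -40 0 0 0"
}}

```text
t: 9.0
position: [0.4661, 0.1955, 0.1484]
tcp_rot: [-0.161, 0.987, -0.002, -0.004]
ft_force: [0.6, 0.6, -0.3]
gripper_width: 0.0337
grasp_force: 0.0
```

Call:
{"fn": "step_arm", "kwargs": {
  "rows": "0.4 0 0 -45 0 0 0;0.4 0 0 -45 0 0 0;0.6 0 -40 -10 0 0 0;0.9 0 -49 0 0 0 0;0.9 0 -49 0 0 0 0"
}}

```text
t: 9.5
position: [0.5123, 0.0654, 0.2515]
tcp_rot: [-0.163, 0.987, 0.0, 0.001]
ft_force: [1.0, 0.6, -0.1]
gripper_width: 0.0517
grasp_force: 0.0
```

Call:
{"fn": "step_arm", "kwargs": {
  "rows": "0.9 0 -49 0 0 0 0;0.9 0 -49 0 0 0 0;0.9 0 -49 0 0 0 0;0.9 0 -49 0 0 0 0;0.9 0 -47 0 0 0 0"
}}

```text
t: 10.0
position: [0.5898, -0.166, 0.2505]
tcp_rot: [-0.161, 0.987, 0.0, -0.0]
ft_force: [0.9, 0.9, 0.2]
gripper_width: 0.0774
grasp_force: 0.0
```

Call:
{"fn": "step_arm", "kwargs": {
  "rows": "0.9 0 0 0 0 0 -0.145;0.9 0 0 0 0 0 -0.145;0.9 0 0 0 0 0 -0.145;0.9 0 0 0 0 0 -0.145;0.9 0 0 0 0 0 -0.145"
}}

```text
t: 10.5
position: [0.5893, -0.164, 0.2503]
tcp_rot: [-0.503, 0.864, 0.0, -0.001]
ft_force: [-0.2, 0.4, 0.4]
gripper_width: 0.0786
grasp_force: 0.0
```

Call:
{"fn": "step_arm", "kwargs": {
  "rows": "0.9 0 0 0 0 0 -0.145;0.9 0 0 0 0 0 -0.145;0.9 0 0 0 0 0 -0.145;0.9 0 0 0 0 0 -0.145;0.9 0 0 0 0 0 -0.145"
}}

```text
t: 11.0
position: [0.5893, -0.1639, 0.2503]
tcp_rot: [0.777, -0.629, -0.001, 0.0]
ft_force: [0.2, -0.8, -0.5]
gripper_width: 0.0782
grasp_force: 0.0
```

Call:
{"fn": "step_arm", "kwargs": {
  "rows": "0.9 0 0 0 0 0 -0.145;0.9 0 0 0 0 0 -0.145;0.9 0 0 0 0 0 0;0.9 0 0 0 0 0 0"
}}

```text
t: 11.4
position: [0.5896, -0.1639, 0.2504]
tcp_rot: [0.858, -0.514, -0.0, 0.0]
ft_force: [-0.2, -0.0, -0.1]
gripper_width: 0.0786
grasp_force: 0.0
```

```bash
python3 - <<'E'
from h import *
import sys; sys.argv=['x']
exec(open('look.py').read())
w=snap('wrist'); o=w['color'].copy()
for z in (.128,.142):
    p=proj(w,[.5905,-.1645,z]); print(z,p); cv2.circle(o,tuple(int(i) for i in p),4,(255,0,255),1)
t=snap('top')['color'][200:330,240:420]
o[340:,:200]=cv2.resize(t,(200,140))
cv2.imwrite('pics/w4.png',o[:,:,::-1]); np.save('w4.npy',w['color'])
E
```

```text
11.4 [ 0.5896 -0.1639  0.2504] [-0.007  0.346  0.019 -0.    -1.245  0.498] ydeg -151.9 z [-0.001  0.    -1.   ] F [-0.18 -0.   -0.14] T [-0.036  0.168 -0.013] 0.0786 0.0
0.128 [316.91080556 229.58165755]
0.142 [316.93094305 234.27321498]
```

View pics/w4.png

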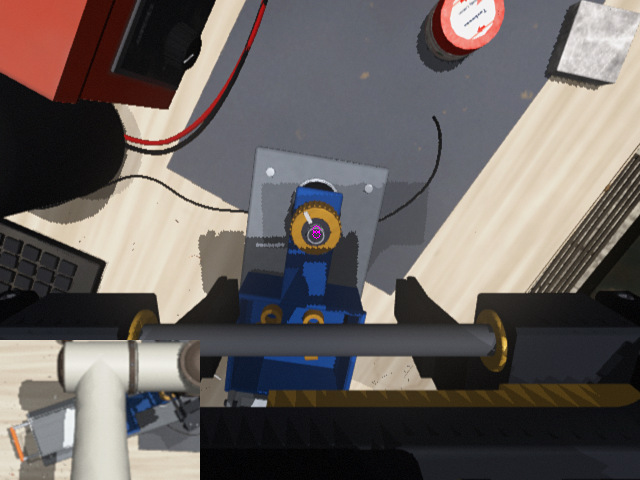

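The wrist view shows the nut at about (315,227), with its white mark at (308,215), close to the prediction. The inset shows the tray down flat. I measure the nut once from this image.

```bash
python3 - <<'E'
from h import *
w=snap('wrist'); s=observe(); Rt=R.from_quat(s['tcp_rot']).as_matrix()
h=cv2.cvtColor(w['color'],cv2.COLOR_RGB2HSV); m=cv2.inRange(h,(12,110,60),(28,255,255)); m[:190]=0;m[265:]=0;m[:,:280]=0;m[:,350:]=0
m=cv2.morphologyEx(m,cv2.MORPH_OPEN,np.ones((3,3)))
ys,xs=np.where(m>0); c,r=cv2.minEnclosingCircle(np.c_[xs,ys].astype(np.float32)); print(c,r)
for z in(.128,.1425):
    P=onz(w,*c,z); E=onz(w,c[0]+r,c[1],z); print(P,'radius',np.linalg.norm(E-P),'tool mm',1000*Rt.T@(P-s['position']))
hw=cv2.inRange(h,(0,0,170),(180,50,255)); hw[:200]=0; hw[235:]=0; hw[:,:295]=0; hw[:,335:]=0
ys,xs=np.where(hw>0); print(len(xs),xs.mean(),ys.mean()); M=onz(w,xs.mean(),ys.mean(),.1425); d=M-onz(w,*c,.1425); print('mark',np.degrees(np.arctan2(d[1],d[0])),np.linalg.norm(d))
E
```

```text
(315.875, 227.625) 26.531330108642578
[ 0.59220785 -0.16554255  0.128     ] radius 0.02192329135746738 tool mm [  2.69051205  -1.37720275 122.50686655]
[ 0.59402173 -0.16898368  0.1425    ] radius 0.0208023368037873 tool mm [  6.57820634  -1.3466069  108.00630082]
45 307.75555555555553 217.2
mark -24.82397246853414 0.010492728018748326
```

Call:
{"fn": "step_arm", "kwargs": {
  "rows": "0.75 3 -1 20 0 0 0;0.75 0 0 35 0 0 0;0.75 0 0 35 0 0 0;0.75 0 0 25 0 0 0;0.75 0 0 0 0 0 0",
  "squeeze": 10
}}

```text
t: 12.05
position: [0.5893, -0.1656, 0.1314]
tcp_rot: [0.858, -0.514, -0.004, 0.002]
ft_force: [-1.0, 0.5, 0.0]
gripper_width: 0.0656
grasp_force: 0.0
```

```bash
python3 look.py wrist=w5.png
```

```text
12.05 [ 0.5893 -0.1656  0.1314] [-0.01   0.443 -0.142 -0.001 -0.995  0.503] ydeg -151.8 z [-0.009  0.001 -1.   ] F [-1.04  0.46  0.02] T [-0.054  0.17   0.005] 0.0656 0.0
```

View pics/w5.png

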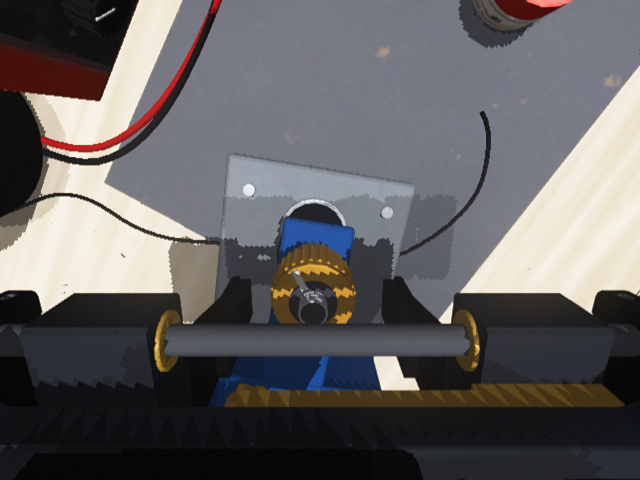

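The nut, at about (313,285), is centred between the finger tips at columns 243 and 387. I go down and grip lightly.

Call:
{"fn": "step_arm", "kwargs": {
  "rows": "0.75 0 0 12 0 0 0;0.75 0 0 10 0 0 0;0.75 0 0 0 0 0 0"
}}

```text
t: 12.4
position: [0.5914, -0.1658, 0.1126]
tcp_rot: [0.858, -0.513, -0.001, 0.0]
ft_force: [-0.5, 0.5, -0.9]
gripper_width: 0.0656
grasp_force: 0.0
```

```bash
python3 look.py
```

```text
12.4 [ 0.5914 -0.1658  0.1126] [-0.01   0.462 -0.164 -0.001 -0.947  0.504] ydeg -151.7 z [-0.002  0.001 -1.   ] F [-0.52  0.48 -0.92] T [0.034 0.196 0.055] 0.0656 0.0
```

Call:
{"fn": "step_arm", "kwargs": {
  "rows": "0.3 0 0 0 0 0 0;0.3 0 0 0 0 0 0;0.3 0 0 0 0 0 0;0.3 0 0 0 0 0 0;0.3 0 0 0 0 0 0",
  "squeeze": 6
}}

```text
t: 12.9
position: [0.5919, -0.1662, 0.1139]
tcp_rot: [0.859, -0.513, -0.0, 0.0]
ft_force: [-1.9, -1.4, 2.5]
gripper_width: 0.0398
grasp_force: 6.0
```

```bash
python3 look.py
```

```text
12.9 [ 0.5919 -0.1662  0.1139] [-0.011  0.461 -0.162  0.    -0.948  0.504] ydeg -151.7 z [-0. -0. -1.] F [-1.92 -1.4   2.47] T [-0.207  0.53   0.049] 0.0398 6.0
```

The grip is on the 40 mm nut and well centred. Now I screw clockwise, which is positive about tool z, and sink with the thread.

Call:
{"fn": "step_arm", "kwargs": {
  "rows": "0.3 0 0 0 0 0 0;0.3 0 0 0.1 0 0 0.1;0.3 0 0 0.1 0 0 0.1;0.3 0 0 0.1 0 0 0.1;0.3 0 0 0.1 0 0 0.1",
  "squeeze": 20
}}

```text
t: 13.4
position: [0.5919, -0.1662, 0.1135]
tcp_rot: [0.738, -0.675, -0.0, 0.0]
ft_force: [-2.9, -1.0, 2.9]
gripper_width: 0.0396
grasp_force: 20.0
```

Call:
{"fn": "step_arm", "kwargs": {
  "rows": "0.3 0 0 0.1 0 0 0.1;0.3 0 0 0.1 0 0 0.1;0.3 0 0 0.1 0 0 0.1;0.3 0 0 0.1 0 0 0.1;0.3 0 0 0 0 0 0"
}}

```text
t: 13.9
position: [0.5919, -0.1662, 0.1131]
tcp_rot: [-0.591, 0.807, -0.0, -0.0]
ft_force: [-2.7, -1.1, 2.8]
gripper_width: 0.0395
grasp_force: 20.0
```

```bash
python3 look.py
```

```text
13.9 [ 0.5919 -0.1662  0.1131] [-0.011  0.462 -0.163  0.    -0.946 -0.296] ydeg 162.5 z [-0. -0. -1.] F [-2.7 -1.1  2.8] T [-0.303  0.643 -0.087] 0.0395 20.0
```

Call:
{"fn": "step_arm", "kwargs": {
  "rows": "0.3 0 0 0.1 0 0 0.1;0.3 0 0 0.1 0 0 0.1;0.3 0 0 0.1 0 0 0.1;0.3 0 0 0.1 0 0 0.1;0.3 0 0 0.1 0 0 0.1"
}}

```text
t: 14.4
position: [0.592, -0.1662, 0.1126]
tcp_rot: [-0.373, 0.928, -0.0, -0.0]
ft_force: [-1.9, -1.0, 2.9]
gripper_width: 0.0393
grasp_force: 20.0
```

Call:
{"fn": "step_arm", "kwargs": {
  "rows": "0.3 0 0 0.1 0 0 0.1;0.3 0 0 0.1 0 0 0.1;0.3 0 0 0.1 0 0 0.1;0.3 0 0 0.1 0 0 0.1;0.3 0 0 0.1 0 0 0.1"
}}

```text
t: 14.9
position: [0.592, -0.1662, 0.1122]
tcp_rot: [-0.131, 0.991, -0.0, -0.0]
ft_force: [-1.8, -1.1, 2.4]
gripper_width: 0.0395
grasp_force: 20.0
```

```bash
python3 look.py
```

```text
14.9 [ 0.592  -0.1662  0.1122] [-1.100e-02  4.630e-01 -1.640e-01  1.000e-03 -9.440e-01 -1.297e+00] ydeg 105.1 z [-0. -0. -1.] F [-1.8  -1.13  2.42] T [-0.399  0.688  0.067] 0.0395 20.0
```

Call:
{"fn": "step_arm", "kwargs": {
  "rows": "0.3 0 0 0.1 0 0 0.1;0.3 0 0 0.1 0 0 0.1;0.3 0 0 0.1 0 0 0.1"
}}

```text
t: 15.2
position: [0.592, -0.1663, 0.1119]
tcp_rot: [0.018, 1.0, -0.0, -0.0]
ft_force: [-2.6, -0.3, 2.5]
gripper_width: 0.0396
grasp_force: 20.0
```

```bash
python3 look.py
```

```text
15.2 [ 0.592  -0.1663  0.1119] [-1.100e-02  4.630e-01 -1.650e-01  1.000e-03 -9.430e-01 -1.597e+00] ydeg 87.9 z [-0.    -0.001 -1.   ] F [-2.6  -0.26  2.5 ] T [-0.393  0.64   0.005] 0.0396 20.0
```

Call:
{"fn": "step_arm", "kwargs": {
  "rows": "0.3 0 0 0.1 0 0 0.1;0.3 0 0 0.1 0 0 0.1"
}}

```text
t: 15.4
position: [0.5919, -0.1663, 0.1117]
tcp_rot: [0.118, 0.993, -0.0, -0.0]
ft_force: [-3.5, -1.3, 2.7]
gripper_width: 0.0397
grasp_force: 20.0
```

```bash
python3 look.py
```

```text
15.4 [ 0.5919 -0.1663  0.1117] [-1.100e-02  4.630e-01 -1.650e-01  1.000e-03 -9.430e-01 -1.797e+00] ydeg 76.4 z [-0.    -0.001 -1.   ] F [-3.46 -1.33  2.71] T [-0.388  0.625  0.067] 0.0397 20.0
```

Call:
{"fn": "step_arm", "kwargs": {
  "rows": "0.3 0 0 0.1 0 0 0.1;0.3 0 0 0.1 0 0 0.05"
}}

```text
t: 15.6
position: [0.592, -0.1663, 0.1115]
tcp_rot: [0.191, 0.982, -0.0, -0.0]
ft_force: [-2.0, -1.8, 2.7]
gripper_width: 0.0396
grasp_force: 20.0
```

```bash
python3 look.py
```

```text
15.6 [ 0.592  -0.1663  0.1115] [-1.100e-02  4.640e-01 -1.650e-01  1.000e-03 -9.430e-01 -1.946e+00] ydeg 67.9 z [-0.    -0.001 -1.   ] F [-2.01 -1.8   2.72] T [-0.391  0.619  0.12 ] 0.0396 20.0
```

Call:
{"fn": "step_arm", "kwargs": {
  "rows": "0.3 0 0 0.1 0 0 0.1;0.3 0 0 0 0 0 0"
}}

```text
t: 15.8
position: [0.5919, -0.1663, 0.1114]
tcp_rot: [0.239, 0.971, -0.0, -0.0]
ft_force: [-2.8, -1.3, 3.4]
gripper_width: 0.0393
grasp_force: 20.0
```

```bash
python3 look.py
```

```text
15.8 [ 0.5919 -0.1663  0.1114] [-1.100e-02  4.640e-01 -1.650e-01  1.000e-03 -9.420e-01 -2.044e+00] ydeg 62.3 z [-0. -0. -1.] F [-2.84 -1.26  3.36] T [-0.525  0.731 -0.041] 0.0393 20.0
```

Call:
{"fn": "step_arm", "kwargs": {
  "rows": "0.3 0 0 0.1 0 0 0.1;0.3 0 0 0 0 0 0"
}}

```text
t: 16.0
position: [0.5929, -0.1668, 0.1115]
tcp_rot: [0.286, 0.958, -0.001, 0.001]
ft_force: [-1.0, -4.4, 3.2]
gripper_width: 0.0397
grasp_force: 20.0
```

```bash
python3 look.py
```

```text
16.0 [ 0.5929 -0.1668  0.1115] [-1.100e-02  4.640e-01 -1.650e-01  2.000e-03 -9.400e-01 -2.141e+00] ydeg 56.8 z [ 0.002 -0.002 -1.   ] F [-0.98 -4.43  3.16] T [-1.453  0.117  0.318] 0.0397 20.0
```

Call:
{"fn": "step_arm", "kwargs": {
  "rows": "0.3 0 0 0.1 0 0 0.1;0.3 0 0 0 0 0 0"
}}

```text
t: 16.2
position: [0.5928, -0.1669, 0.1115]
tcp_rot: [0.334, 0.943, -0.001, 0.001]
ft_force: [-0.8, -5.7, 4.2]
gripper_width: 0.0395
grasp_force: 20.0
```

```bash
python3 look.py
```

```text
16.2 [ 0.5928 -0.1669  0.1115] [-1.100e-02  4.640e-01 -1.650e-01  2.000e-03 -9.410e-01 -2.241e+00] ydeg 51.0 z [ 0.001 -0.002 -1.   ] F [-0.79 -5.69  4.24] T [-1.728  0.238  0.345] 0.0395 20.0
```

Call:
{"fn": "step_arm", "kwargs": {
  "rows": "0.3 0 0 0.1 0 0 0.1;0.3 0 0 0 0 0 0"
}}

```text
t: 16.4
position: [0.5924, -0.1667, 0.1113]
tcp_rot: [0.38, 0.925, -0.0, 0.001]
ft_force: [-1.9, -5.2, 5.1]
gripper_width: 0.0398
grasp_force: 20.0
```

```bash
python3 look.py
```

```text
16.4 [ 0.5924 -0.1667  0.1113] [-1.100e-02  4.640e-01 -1.650e-01  2.000e-03 -9.410e-01 -2.341e+00] ydeg 45.3 z [ 0.001 -0.001 -1.   ] F [-1.87 -5.22  5.07] T [-1.646  0.495  0.325] 0.0398 20.0
```

The torque jumped to about 0.33 Nm at a wrist angle of about −2.1 and stayed there while the pads slipped, so the nut has bottomed. That is 2.6 rad of turn, a plausible figure. Next I firm up the grip and back off a quarter turn.

Call:
{"fn": "step_arm", "kwargs": {
  "rows": "0.3 0 0 0 0 0 0;0.3 0 0 0 0 0 0.05;0.3 0 0 0 0 0 0",
  "squeeze": 35
}}

```text
t: 16.7
position: [0.5927, -0.167, 0.1114]
tcp_rot: [0.402, 0.916, -0.001, 0.001]
ft_force: [-0.5, -6.2, 3.8]
gripper_width: 0.039
grasp_force: 35.0
```

```bash
python3 look.py
```

```text
16.7 [ 0.5927 -0.167   0.1114] [-0.011  0.464 -0.165  0.003 -0.94  -2.389] ydeg 42.6 z [ 0.001 -0.002 -1.   ] F [-0.54 -6.22  3.79] T [-1.996  0.372  0.878] 0.039 35.0
```

Call:
{"fn": "step_arm", "kwargs": {
  "rows": "0.3 0 0 -0.1 0 0 -0.1;0.3 0 0 -0.1 0 0 -0.1;0.3 0 0 -0.1 0 0 -0.1;0.3 0 0 -0.1 0 0 -0.1;0.3 0 0 -0.1 0 0 -0.1"
}}

```text
t: 17.2
position: [0.593, -0.1665, 0.1119]
tcp_rot: [0.163, 0.987, -0.0, 0.001]
ft_force: [-0.9, -4.0, 3.2]
gripper_width: 0.0396
grasp_force: 35.0
```

Call:
{"fn": "step_arm", "kwargs": {
  "rows": "0.3 0 0 -0.1 0 0 -0.1;0.3 0 0 -0.1 0 0 -0.1;0.3 0 0 -0.1 0 0 -0.1;0.3 0 0 -0.1 0 0 -0.1;0.3 0 0 -0.1 0 0 -0.1"
}}

```text
t: 17.7
position: [0.5931, -0.166, 0.1123]
tcp_rot: [-0.086, 0.996, -0.0, 0.001]
ft_force: [-0.5, -2.9, 4.3]
gripper_width: 0.0394
grasp_force: 35.0
```

```bash
python3 look.py
```

```text
17.7 [ 0.5931 -0.166   0.1123] [-0.01   0.463 -0.163 -0.    -0.942 -1.387] ydeg 99.9 z [ 0.002  0.    -1.   ] F [-0.47 -2.91  4.35] T [-0.687  0.204 -0.093] 0.0394 35.0
```

Call:
{"fn": "step_arm", "kwargs": {
  "rows": "0.3 0 0 -0.1 0 0 -0.1;0.3 0 0 -0.1 0 0 -0.1;0.3 0 0 -0.1 0 0 -0.1;0.3 0 0 -0.1 0 0 -0.1;0.3 0 0 -0.1 0 0 -0.1"
}}

```text
t: 18.2
position: [0.5928, -0.1654, 0.1128]
tcp_rot: [-0.33, 0.944, 0.0, 0.001]
ft_force: [-2.1, -0.9, 4.7]
gripper_width: 0.0389
grasp_force: 35.0
```

Call:
{"fn": "step_arm", "kwargs": {
  "rows": "0.3 0 0 -0.1 0 0 -0.075;0.3 0 0 0 0 0 0;0.3 0 0 0 0 0 0"
}}

```text
t: 18.5
position: [0.5928, -0.1654, 0.1128]
tcp_rot: [-0.364, 0.931, 0.0, 0.001]
ft_force: [-1.8, -1.3, 5.5]
gripper_width: 0.0392
grasp_force: 35.0
```

```bash
python3 look.py; python3 - <<'E'
from h import *
w=snap('wrist')['color'][230:350,230:400]; t=snap('top')['color'][200:330,240:440]; s=snap('scene')['color'][180:360,290:450]
o=np.zeros((600,800,3),np.uint8); o[:339,:480]=cv2.resize(w,(480,339),interpolation=2); o[339:600,:400]=cv2.resize(t,(400,261),interpolation=2); o[200:537,490:790]=cv2.resize(s,(300,337),interpolation=2)
cv2.imwrite('pics/c6.png',o[:,:,::-1])
E
```

```text
18.5 [ 0.5928 -0.1654  0.1128] [-0.01   0.462 -0.163 -0.001 -0.944 -0.816] ydeg 132.7 z [ 0.002  0.001 -1.   ] F [-1.76 -1.3   5.51] T [-0.148  0.38   0.068] 0.0392 35.0
```

View pics/c6.png

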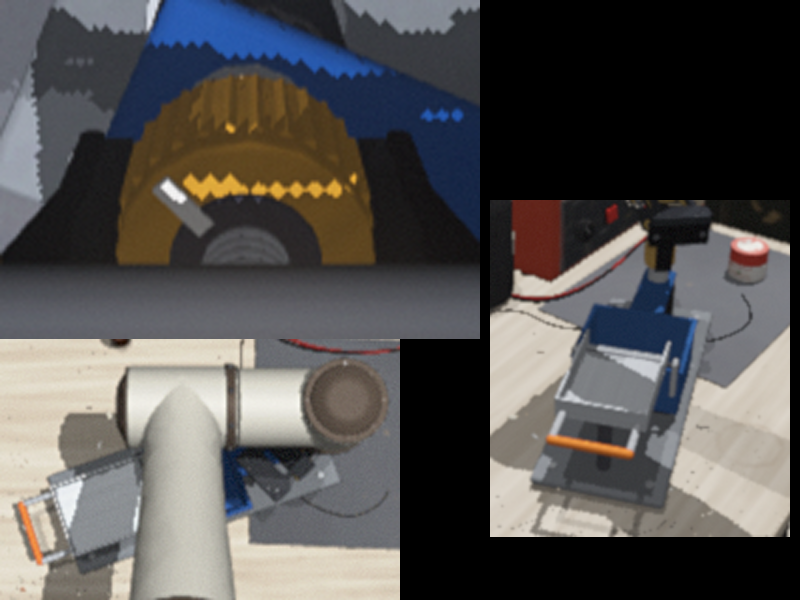

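The close-up shows the nut gripped, with its mark turned clockwise by a net 60° or so. That matches 2.6 rad down and 1.57 rad back. The tray is flat and empty and the pot has not moved. I hand the job in.

```bash
python3 -c "
from rig import *
print(finish_job())"
```

```text
the job is handed in; nothing more can be done
None
```

The job is handed in: all five blanks are in the tub, the tray is back down flat and empty, and the nut was bottomed out, backed off a quarter turn and left gripped, after about 18.5 s of the 67 s allowed.

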